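# Empty the serving cup from its stand into the bowl and hold it tipped

### The arm

A 7-joint arm with a two-finger parallel gripper is mounted at the origin on a cart in front of the work surface, level with it; the furniture and walls round the work are solid. World frame = base frame: x ahead of the robot, y to its left, z up, the work surface at z = 0. Lengths are in m, angles in degrees, forces in N, time in s.
With the tool pointing down it reaches from about 0.425 to 0.875 m from the base axis. Payload 4.7 kg.
Tool frame: the origin (TCP) lies at the very end of the fingers, on their centre line; the grasp point (between the pads) lies 19 mm behind it; z points along the fingers, y is the line along which they close (so a half turn about z gives the same grasp; the last joint's range is limited). The gripper opens to 87 mm and grips with 3 to 60 N. Pads are 19 mm wide; open, the fingers measure 117 mm over their backs; the gripper's body (75 mm by 190 mm) begins 51 mm behind the grasp point.
Start: joints at [-72.531, 18.392, -4.016, 83.108, 1.295, 78.541, -3.26], TCP at [0.186, 0.623, 0.223] pointing down, gripper open.
Joint ranges: [-163.93, 163.93], [-17.29, 119.83], [-79.2, 71.16], [3.27, 140.29], [-89.18, 269.18], [5.43, 117.66], [-154.24, 154.24]. Speed limits (degrees/s): [147.25, 147.25, 180, 180, 180, 180, 180].

### API

Orientations are given as [roll, pitch, yaw] about the fixed x, y, z axes, in that order (R = Rz(yaw) Ry(pitch) Rx(roll)).
In Python, from cell import telemetry, cams, env gives the robot as it stands.
- The arm moves only by the tool arm_command, never from a script. Its argument "series" is text: rows parted by semicolons, each of 5 numbers parted by spaces: the shift along the tool's x, y, z in mm, then the turn about the tool's z in rad, then the closure in counts, from 0 (fully open) to 255 (shut). A call has 1 to 20 rows; each row shifts and turns the commanded pose from where the row before left it, along the tool's axes as they then stand; what a row does not reach is not made up. A row lasts 1/12 s, in which the tool goes at most 41.7 mm and 7.16 degrees, less where a joint would pass 70% of its speed; a pose out of reach is approached as far as the arm can. A call is refused whole if a number of a shift passes 41.7 or a number of a turn 0.125, either way. A call with a gripper value outside its range is refused whole. The fingers move at their own pace and stop on an object; "squeeze" is the grip in N (left out, the last holds). Time passes only in rows, so rows that do not move let the fingers close. It gives the time, the measured TCP pose, the force, the opening and the grip force at its end, in the units of the state.
- telemetry.get_obs(): the state, without advancing time (a new reading comes with each control period).
- cams.read_camera(name): name is "scene" or "side" or "wrist"; returns the picture (400x640x3 uint8, blue, green, red); there is no depth.
- cams.calibration(name): a dict with "K" (3x3 intrinsics, pixels), "origin" and "rotation" of the camera in the world; the wrist camera has in their place "hand_eye" (4x4, takes a point from camera to tool coordinates, whose origin is the TCP and whose axes are the flange's). Camera axes: x right, y down, z forward; pixel columns grow to the right and rows downward; lengths in m; the calibration is good to about 2 mm. A picture is of the moment at which its call begins: read the wrist's pose just before it. calibration takes no time and is no camera call.
- env.sign_off(): hands the job in; it is judged then, once.
The state is a dict: "time_s": time; "qpos": joint angles; "joint_velocities": joint speeds; "effort": joint torques, N m; "tool_pos": TCP position; "tool_rot": TCP orientation; "force": force on the tool from outside, world axes, zero at the start; "wrist_torque": the same for the moment, N m; "grip_width": finger opening in m; "grasp_force": force on a finger pad.
Only numpy, scipy, OpenCV 4.12 (cv2) and the standard library are available. Lean on these libraries where they do the work, as an engineer would, in place of code of your own. Each camera call takes 0.05 s, during which the arm holds its last target. There are 200 camera calls.

### The job

Draw the steel cup upright out of its stand without spilling, carry it over to the white footed bowl and tip all four foil balls into the bowl. Keep hold of the emptied cup and raise it over the bowl until its mouth is at least 6 cm above the bowl's rim, still clearly tipped with the mouth lower than the cup's bottom, and finish holding it there, motionless. Leave the bowl standing where it is and do not disturb the tin, the sweet, the ribbon spool or the price card.

Things in the scene. Friction and masses are not known exactly. Their poses are not given: they have to be found in the camera images.
- cup: the open steel cup (about 0.12 kg, no handle), standing upright in the stand with four foil balls inside. Origin at the centre of its underside, z axis from bottom to mouth. 95 mm tall, outside diameter 52 mm at the bottom widening evenly to 60 mm at the rim, wall 3 mm, bottom 5 mm thick; it is round, so it can be gripped across from any side
- cup_center (a point): point on the cup's axis half-way up (47.5 mm above its underside and 47.5 mm below its rim); z axis from bottom to mouth
- cup_mouth (a point): centre of the cup's mouth, level with its rim
- cup_stand: fixed stand: round wooden foot 96 mm across and 8 mm thick, with a steel ring (inside 60 mm, outside 78 mm) held by three rods, ring from 40 to 48 mm above the table. Origin at the centre of its underside on the table, z up. The cup stands on the foot inside the ring, about 2 mm clear all round, and 55 mm of it stick out above the ring; it comes out straight upward, its bottom being clear of the ring after 40 mm
- bowl: white footed bowl, loose, about 0.35 kg, standing on the table. Origin at the centre of its underside, z up. Round, 112 mm across at the rim, rim 74 mm above the table, the hollow about 33 mm deep
- ball1_center (a point): centre of foil ball 1, a rigid ball 25 mm across, about 12 g, at first inside the cup
- ball2_center (a point): centre of foil ball 2, a rigid ball 25 mm across, about 12 g, at first inside the cup
- ball3_center (a point): centre of foil ball 3, a rigid ball 25 mm across, about 12 g, at first inside the cup
- ball4_center (a point): centre of foil ball 4, a rigid ball 25 mm across, about 12 g, at first inside the cup
- tin_center (a point): bystander: round cocoa tin, 64 mm across, 64 mm tall; the point is its centre
- sweet_center (a point): bystander: one twist-wrapped sweet lying flat on the table, 60 x 29 x 18 mm; the point is its centre. Fixed things round the work: a wooden chest 130 mm tall on the near side (x below 0.42, y from -0.21 to 0.05) and a bowl of sweets 84 mm tall on the far side (x above 0.64, y from -0.10 to 0.12)
- spool_center (a point): bystander: ribbon spool lying flat, 53 mm across, 22 mm tall; the point is its centre
- card_center (a point): bystander: small price card in a foot, 68 mm wide, 19 mm deep, 49 mm tall; the point is its centre
Not all that is in view belongs to the job. What is shaped like the cup_stand but green is not meant. What is shaped like the cup but pink is not meant.

How it is judged:
By the outcome, as a careful person would: the job done as asked, in the order asked, and still so for the second after the job is handed in, while the arm keeps its last pose, push and grip.
It also fails if it takes over 54 s, if anything falls off the work surface, if the arm or the gripper's body presses on something with over 40 N, if the wrist force passes 120 N, or if a joint passes its speed limit or range.

## Working session

There is one attempt and no reset: what is moved stays moved. The work goes in short steps, Python scripts to look and compute and a tool call to move; the robot and the scene stay as the last step left them, time stands still between calls to the robot, and variables do not carry over. Pictures are saved under pics/ and viewed, at most 12 in all, crops included, and the job is handed in when it is done.

Besides the shell and the picture viewer there is one more tool, called after "Emit:" as a command line: name --argument value ..., lists and objects as JSON in quotes. arm_command: Moves the arm, as the interface text tells. Its arguments: {"type":"object","properties":{"series":{"type":"string"},"squeeze":{"type":"number"}},"required":["series"]}

```bash
mkdir -p pics; python3 - <<'E'
from cell import telemetry, cams, env
import cv2,numpy as np
for n in("scene","side"):
    cv2.imwrite(f"pics/{n}0.png",cams.read_camera(n)); c=cams.calibration(n); print(n,{k:np.round(v,4).tolist() if not isinstance(v,str) else v for k,v in c.items()})
c=cams.calibration("wrist"); print({k:np.round(v,4).tolist() for k,v in c.items()})
o=telemetry.get_obs();print({k:np.round(v,3).tolist() for k,v in o.items()})
E
```

```text
scene {'K': [[372.2833, 0.0, 324.2417], [0.0, 372.2833, 203.6614], [0.0, 0.0, 1.0]], 'origin': [-0.0606, -0.4539, 0.9159], 'rotation': [-138.8941, -0.0325, -56.5439]}
side {'K': [[371.7144, 0.0, 319.675], [0.0, 371.7144, 201.0996], [0.0, 0.0, 1.0]], 'origin': [0.4743, -1.0865, 0.8027], 'rotation': [-124.4024, -0.0718, -4.5471]}
{'K': [[278.354, 0.0, 321.9911], [0.0, 278.354, 199.901], [0.0, 0.0, 1.0]], 'hand_eye': [[-0.0001, -0.9522, -0.3056, 0.0859], [1.0, -0.0001, 0.0002, 0.0002], [-0.0002, -0.3056, 0.9522, -0.1623], [0.0, 0.0, 0.0, 1.0]]}
{'time_s': 0.1, 'qpos': [-72.529, 18.435, -4.017, 83.169, 1.295, 78.542, -3.26], 'joint_velocities': [-0.008, -0.05, 0.032, -0.026, -0.012, -0.115, 0.005], 'effort': [0.001, -49.257, -0.405, -31.34, -0.064, 0.039, 0.0], 'tool_pos': [0.186, 0.622, 0.222], 'tool_rot': [-179.899, 0.005, 163.34], 'force': [1.196, 0.478, -0.312], 'wrist_torque': [-0.01, -0.052, 0.017], 'grasp_force': 0.0, 'grip_width': 0.087}
```

View pics/scene0.png

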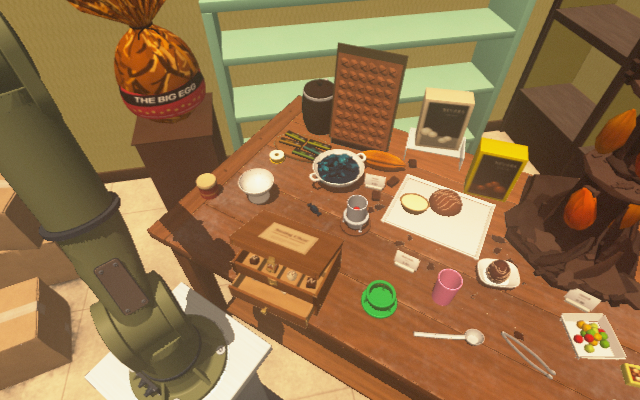

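View pics/side0.png

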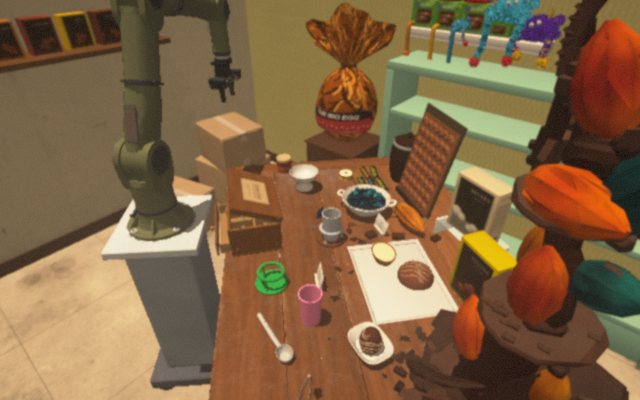

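Scene view: the steel cup in its stand is at (357,210) and the white bowl at (257,185). The tin is at (206,185), the sweet at (314,210), the spool at (277,156) and the card at (375,182). Side view: cup (331,222), bowl (304,178).
Could be mistaken for the cup: the pink cup at (447,287), the green stand at (380,298) and the dark pot at (318,105). I choose the steel one at (357,210).

```bash
cat > h.py <<'E'
import numpy as np,cv2
from scipy.spatial.transform import Rotation as R
from cell import telemetry,cams,env
def cam(n):
    c=cams.calibration(n);K=np.array(c["K"])
    if n!="wrist": return K,np.array(c["origin"]),R.from_euler("xyz",c["rotation"],degrees=True).as_matrix()
    o=telemetry.get_obs();T=np.eye(4);T[:3,:3]=R.from_euler("xyz",o["tool_rot"],degrees=True).as_matrix();T[:3,3]=o["tool_pos"]
    T=T@np.array(c["hand_eye"]);return K,T[:3,3],T[:3,:3]
def ray(C,uv):
    K,o,M=C;d=M@np.linalg.solve(K,[uv[0],uv[1],1.]);return o,d/np.linalg.norm(d)
def plane(C,uv,z):
    o,d=ray(C,uv);return o+d*(z-o[2])/d[2]
def proj(C,p):
    K,o,M=C;q=K@(M.T@(np.array(p)-o));return q[:2]/q[2]
def tri(*cu):
    A=0;b=0
    for C,uv in cu:
        o,d=ray(C,uv);P=np.eye(3)-np.outer(d,d);A=A+P;b=b+P@o
    return np.linalg.solve(A,b)
E
python3 - <<'E'
from h import *
a=cv2.imread("pics/scene0.png");b=cv2.imread("pics/side0.png")
A=cv2.resize(a[140:260,190:400],None,fx=3.8,fy=3.8,interpolation=2)[:450];cv2.imwrite("pics/c1.png",A[:, :800])
cv2.imwrite("pics/c2.png",cv2.resize(b[145:255,260:420],None,fx=5,fy=5,interpolation=2))
S=cam("scene");D=cam("side")
for n,u,z in(("cup",(357,203),.103),("bowl",(256,177),.074),("tin",(206,178),.064),("sweet",(314,210),.009),("spool",(277,155),.022),("card",(375,182),.025),("card2",(406,261),.025)): print(n,plane(S,u,z).round(3))
print("side cup",plane(D,(331,212),.103),plane(D,(304,171),.074))
E
```

```text
cup [ 0.586 -0.141  0.103]
bowl [0.526 0.195 0.074]
tin [0.441 0.335 0.064]
sweet [ 0.559 -0.006  0.009]
spool [0.69  0.245 0.022]
card [ 0.762 -0.114  0.025]
card2 [ 0.537 -0.334  0.025]
side cup [ 0.5874065  -0.13220109  0.103     ] [0.51473639 0.18800056 0.074     ]
```

View pics/c1.png

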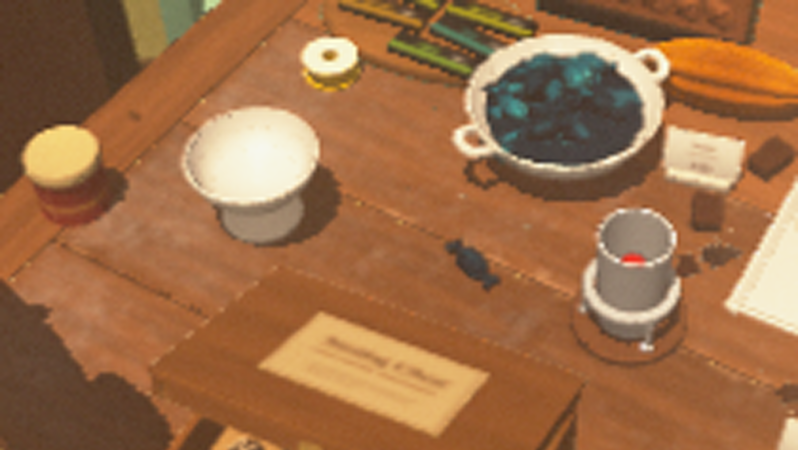

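View pics/c2.png

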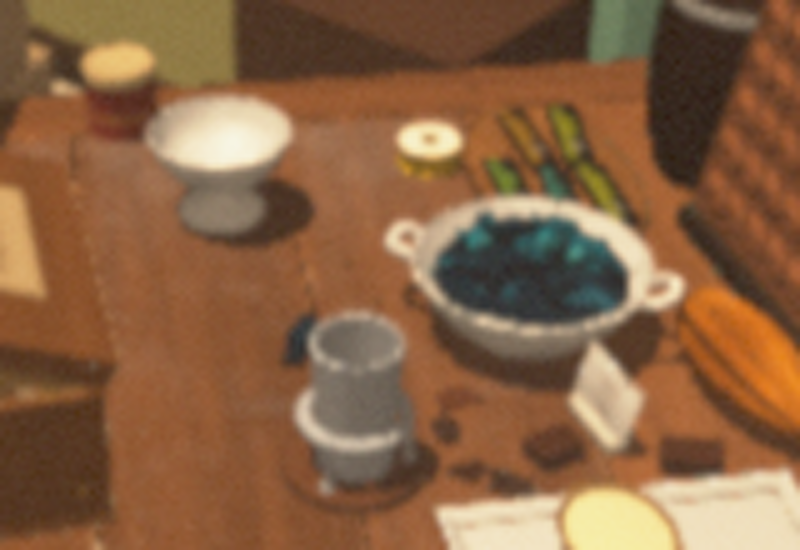

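Both crops confirm the choice. In c1 the steel cup's rim centre is at scene (357.4,203.2), with a red ball visible inside; the bowl's rim centre is at (256.3,181.3). In c2 the cup rim is at side (331.4,213.8) and the bowl rim at (303.8,173.4).

The rows only allow a turn about the tool's z, so I'll first check what happens to the tool's orientation at the reach limit. I'll test that high up, in free space.

Emit:
arm_command --series "0 0 -40 0 0;0 0 -40 0 0;0 0 -40 0 0;0 0 -40 0 0;0 0 -40 0 0;0 0 -40 0 0;0 0 -40 0 0;0 0 -40 0 0;0 0 -40 0 0;0 0 -40 0 0;0 0 -40 0 0;0 0 -40 0 0"

```text
time_s: 1.1
tool_pos: [0.1764, 0.5898, 0.6132]
tool_rot: [173.7, 0.1, 163.3]
force: [-1.1, -0.2, 0.3]
grip_width: 0.087
grasp_force: 0.0
```

```bash
python3 - <<'E'
from h import *
o=telemetry.get_obs();print({k:np.round(o[k],3).tolist() for k in("time_s","qpos","tool_pos","tool_rot")})
S=cam("scene");D=cam("side")
for n,a,b,z in(("cup",(357.4,203.2),(331.4,213.8),.103),("bowl",(256.3,181.3),(303.8,173.4),.074)): print(n,plane(S,a,z).round(4),plane(D,b,z).round(4),tri((S,a),(D,b)).round(4))
E
```

```text
{'time_s': 1.1, 'qpos': [-83.39, 18.63, 13.511, 37.86, -5.065, 117.607, -0.077], 'tool_pos': [0.176, 0.59, 0.613], 'tool_rot': [173.722, 0.068, 163.315]}
cup [ 0.5859 -0.1425  0.103 ] [ 0.5877 -0.1419  0.103 ] [ 0.5873 -0.1417  0.1022]
bowl [0.5122 0.182  0.074 ] [0.5131 0.1693 0.074 ] [0.5149 0.1856 0.0666]
```

The limit tilts the tool: joint 6 has reached its stop and the tilt stays. That lets me lay the tool over toward horizontal, and the turn about z can then tip the cup. I'll move to the right-hand azimuth and tilt there, so the gripper comes in clear of the chest.

Emit:
arm_command --series "-33.5 -19 0 0 0;-33.5 -19 0 0 0;-33.5 -19 0 0 0;-33.5 -19 0 0 0;-33.5 -19 0 0 0;-33.5 -19 0 0 0;-33.5 -19 0 0 0;-33.5 -19 0 0 0;-33.5 -19 0 0 0;-33.5 -19 0 0 0;-33.5 -19 0 0 0;-33.5 -19 0 0 0;-33.5 -19 0 0 0;-33.5 -19 0 0 0"

```text
time_s: 2.27
tool_pos: [0.5507, 0.2005, 0.5841]
tool_rot: [173.7, 0.0, 163.4]
force: [0.1, 0.2, 0.6]
grip_width: 0.0874
grasp_force: 0.0
```

```bash
cat >st.py <<'E'
from h import *
o=telemetry.get_obs();d={k:np.round(o[k],4).tolist() for k in("time_s","qpos","tool_pos","tool_rot")};print(d)
print("axes x,y,z",R.from_euler("xyz",o["tool_rot"],degrees=True).as_matrix().T.round(3).tolist())
open("log","a").write(repr(d)+"\n")
E
python3 st.py
```

```text
{'time_s': 2.2667, 'qpos': [-41.9309, 14.9339, 34.1218, 48.3671, -15.5236, 115.5701, 57.2804], 'tool_pos': [0.5507, 0.2005, 0.5841], 'tool_rot': [173.7217, 0.0086, 163.3704]}
axes x,y,z [[-0.958, 0.286, -0.0], [0.284, 0.952, 0.109], [0.031, 0.105, -0.994]]
```

Emit:
arm_command --series "-2 -40 -3 0 0;-2 -40 -3 0 0;-2 -40 -3 0 0;-2 -40 -3 0 0;-2 -40 -3 0 0;-2 -40 -3 0 0;-2 -40 -3 0 0;-2 -40 -3 0 0;-2 -40 -3 0 0;-2 -40 -3 0 0;-2 -40 -3 0 0;-2 -40 -3 0 0;-2 -40 -3 0 0;-2 -40 -3 0 0;-2 -40 -3 0 0"

```text
time_s: 3.52
tool_pos: [0.4236, -0.3204, 0.5624]
tool_rot: [174.1, -0.0, 163.3]
force: [1.1, 0.9, 0.7]
grip_width: 0.0873
grasp_force: 0.0
```

```bash
python3 st.py
```

```text
{'time_s': 3.5167, 'qpos': [18.0495, 10.1458, 26.039, 55.5944, -10.9309, 117.596, 112.2947], 'tool_pos': [0.4236, -0.3204, 0.5624], 'tool_rot': [174.0893, -0.0364, 163.3357]}
axes x,y,z [[-0.958, 0.287, 0.001], [0.285, 0.953, 0.103], [0.029, 0.099, -0.995]]
```

```bash
cat >>log <<'E'
{'time_s': 0.1, 'qpos': [-72.529, 18.435, -4.017, 83.169, 1.295, 78.542, -3.26], 'tool_pos': [0.186, 0.622, 0.222], 'tool_rot': [-179.899, 0.005, 163.34]}
{'time_s': 1.1, 'qpos': [-83.39, 18.63, 13.511, 37.86, -5.065, 117.607, -0.077], 'tool_pos': [0.176, 0.59, 0.613], 'tool_rot': [173.722, 0.068, 163.315]}
E
cat >kin.py <<'E'
from h import *
from scipy.optimize import least_squares
def fk(q,s,p):
    h,a,b,t,ax,bx,wx,y7=p
    M=np.eye(3);x=np.array([0,0,h])
    for i,(axn,off) in enumerate(zip("zyzyzyz",[(0,0,0),(0,0,a),(0,0,0),(0,0,b),(0,0,0),(0,0,0),(0,0,t)])):
        M=M@R.from_euler(axn,q[i]*s[i],degrees=True).as_matrix()
        o=np.array(off,float)
        if i==2:o[0]+=ax
        if i==4:o[0]+=bx
        if i==5:o[0]+=wx
        x=x+M@o
    return x,M@R.from_euler("z",y7,degrees=True).as_matrix()
def load():
    return [(d["qpos"],np.array(d["tool_pos"]),R.from_euler("xyz",d["tool_rot"],degrees=True).as_matrix()) for d in map(eval,open("log"))]
E
python3 - <<'E'
from kin import *
import itertools,json
D=load();best=[]
for s1,s3,s5,s7 in itertools.product((1,-1),repeat=4):
    s=[s1,1,s3,1,s5,1,s7]
    for y0 in(0,90,180,-90):
        f=lambda p:np.concatenate([np.r_[x-X,(0.2*(M-W)).ravel()] for (q,X,W) in D for x,M in [fk(q,s,p)]])
        r=least_squares(f,[.3,.4,.4,.25,0,0,0,y0]);best.append((r.cost,s,r.x.round(4).tolist()))
best.sort(key=lambda b:b[0])
for b in best[:3]:print(b)
json.dump(best[0],open("kin.json","w"))
E
```

```text
(np.float64(0.0006995081920246136), [-1, 1, -1, 1, -1, 1, -1], [0.4439, 0.3241, 0.5117, 0.4153, 0.0769, -0.013, 0.0302, 90.0002])
(np.float64(0.000699508192024615), [-1, 1, -1, 1, -1, 1, -1], [0.4439, 0.3241, 0.5117, 0.4153, 0.0769, -0.013, 0.0302, 90.0002])
(np.float64(0.0006995081920246187), [-1, 1, -1, 1, -1, 1, -1], [0.4439, 0.3241, 0.5117, 0.4153, 0.0769, -0.013, 0.0302, 90.0002])
```

Emit:
arm_command --series "0 -15 -38 0 0;0 -15 -38 0 0;0 -15 -38 0 0;0 -15 -38 0 0;0 -15 -38 0 0;0 -15 -38 0 0;0 -15 -38 0 0;0 -15 -38 0 0;0 -15 -38 0 0;0 -15 -38 0 0;0 -15 -38 0 0;0 -15 -38 0 0"

```text
time_s: 4.52
tool_pos: [0.3211, -0.4333, 0.6984]
tool_rot: [-178.1, 15.8, 162.8]
force: [0.6, 0.2, 0.2]
grip_width: 0.0871
grasp_force: 0.0
```

```bash
python3 st.py
```

```text
{'time_s': 4.5167, 'qpos': [69.1851, 9.2511, -18.0236, 39.2975, -5.0101, 117.6054, 121.3637], 'tool_pos': [0.3211, -0.4333, 0.6984], 'tool_rot': [-178.0749, 15.8407, 162.775]}
axes x,y,z [[-0.919, 0.285, -0.273], [0.305, 0.952, -0.032], [0.251, -0.113, -0.961]]
```

Emit:
arm_command --series "-12 -5 -39 0 0;-12 -5 -39 0 0;-12 -5 -39 0 0;-12 -5 -39 0 0;-12 -5 -39 0 0;-12 -5 -39 0 0;-14 -5 -38 0 0;-14 -5 -38 0 0;-14 -5 -38 0 0;-14 -5 -38 0 0;-14 -5 -38 0 0;-14 -5 -38 0 0;-14 -5 -38 0 0;-14 -5 -38 0 0"

```text
time_s: 5.68
tool_pos: [0.2647, -0.3587, 0.9092]
tool_rot: [-163.3, 37.5, 166.8]
force: [-0.6, 0.1, 0.7]
grip_width: 0.0868
grasp_force: 0.0
```

```bash
python3 st.py
```

```text
{'time_s': 5.6833, 'qpos': [84.4659, 3.4336, -29.1364, 19.7117, -10.193, 117.6181, 119.0923], 'tool_pos': [0.2647, -0.3587, 0.9092], 'tool_rot': [-163.2869, 37.5398, 166.8327]}
axes x,y,z [[-0.772, 0.181, -0.609], [0.389, 0.893, -0.228], [0.503, -0.413, -0.759]]
```

Emit:
arm_command --series "-6 -29 -26 0 0;-6 -29 -26 0 0;-6 -29 -26 0 0;-6 -29 -26 0 0;-6 -29 -26 0 0;-6 -29 -26 0 0;-6 -29 -26 0 0;-6 -29 -26 0 0"

```text
time_s: 6.35
tool_pos: [0.1124, -0.4456, 0.9637]
tool_rot: [-153.5, 46.2, 171.4]
force: [-0.2, 0.5, -0.3]
grip_width: 0.087
grasp_force: 0.0
```

```bash
python3 st.py
```

```text
{'time_s': 6.35, 'qpos': [113.0081, 12.9327, -35.9167, 5.8006, -23.9773, 117.616, 130.438], 'tool_pos': [0.1124, -0.4456, 0.9637], 'tool_rot': [-153.5142, 46.2044, 171.3835]}
axes x,y,z [[-0.684, 0.104, -0.722], [0.452, 0.837, -0.309], [0.572, -0.538, -0.619]]
```

Emit:
arm_command --series "-5 -14 -37 0 0;-5 -14 -37 0 0;-5 -14 -37 0 0;-5 -14 -37 0 0;-5 -14 -37 0 0;-5 -14 -37 0 0"

```text
time_s: 6.85
tool_pos: [-0.0084, -0.3752, 1.0035]
tool_rot: [-144.5, 51.4, 175.3]
force: [0.4, -0.1, 0.3]
grip_width: 0.0871
grasp_force: 0.0
```

```bash
python3 st.py
python3 - <<'E'
from kin import *
import json
D=load();s=[-1,1,-1,1,-1,1,-1]
def fk2(q,p):
    M=np.eye(3);x=np.zeros(3);o=np.array(p).reshape(7,3)
    for i,a in enumerate("zyzyzyz"):
        M=M@R.from_euler(a,q[i]*s[i],degrees=True).as_matrix(); x=x+M@o[i]
    return x,M
for q,X,W in D:
    x,M=fk2(q,np.zeros(21)); print((M.T@W).round(3).tolist()[0])
p0=np.zeros((7,3));p0[0,2]=.35;p0[1,2]=0;p0[2,2]=.4;p0[4,2]=.4;p0[6,2]=.3
f=lambda p:np.concatenate([fk2(q,p)[0]-X for q,X,W in D]+[1e-3*(p-p0.ravel())])
r=least_squares(f,p0.ravel());print(r.x.reshape(7,3).round(3).tolist());print([np.linalg.norm(fk2(q,r.x)[0]-X).round(4) for q,X,W in D])
E
```

```text
{'time_s': 6.85, 'qpos': [158.0852, 14.1446, -78.9975, 7.5132, -21.5384, 117.6233, 134.2851], 'tool_pos': [-0.0084, -0.3752, 1.0035], 'tool_rot': [-144.4867, 51.4308, 175.2676]}
axes x,y,z [[-0.621, 0.051, -0.782], [0.52, 0.774, -0.362], [0.586, -0.631, -0.507]]
[-0.0, -1.0, 0.0]
[-0.0, -1.0, -0.0]
[-0.0, -1.0, 0.0]
[-0.0, -1.0, -0.0]
[0.0, -1.0, -0.0]
[-0.0, -1.0, -0.0]
[-0.0, -1.0, 0.0]
[-0.0, -1.0, 0.0]
[[-0.0, -0.008, 0.249], [0.0, -0.008, 0.034], [0.0, -0.005, 0.434], [-0.0, -0.005, 0.056], [0.0, 0.0, 0.456], [-0.001, 0.0, 0.034], [0.0, 0.0, 0.334]]
[np.float64(0.0001), np.float64(0.0), np.float64(0.0001), np.float64(0.0001), np.float64(0.0001), np.float64(0.0001), np.float64(0.0001), np.float64(0.0)]
```

The kinematic fit is good to 0.1 mm. The tool now points 30° below horizontal at azimuth -47°. I'll check that the grasp and the pour can be reached with this tilt.

```bash
cat >ik.py <<'E'
from kin import *
S_=[-1,1,-1,1,-1,1,-1]
P=None
LO=np.array([-163.93,-17.29,-79.2,3.27,-89.18,5.43,-154.24]);HI=np.array([163.93,119.83,71.16,140.29,269.18,117.66,154.24])
Y=R.from_euler("z",-90,degrees=True).as_matrix()
def chain(q,p):
    M=np.eye(3);x=np.zeros(3);o=np.array(p).reshape(7,3);pts=[]
    for i,a in enumerate("zyzyzyz"):
        M=M@R.from_euler(a,q[i]*S_[i],degrees=True).as_matrix();x=x+M@o[i];pts.append(x)
    return x,M@W0,pts
D=load();W0=np.eye(3)
W0=chain(D[0][0],np.zeros(21))[1].T@D[0][2]
p0=np.zeros((7,3));p0[0,2]=.35;p0[2,2]=.4;p0[4,2]=.4;p0[6,2]=.3
P=least_squares(lambda p:np.concatenate([chain(q,p)[0]-X for q,X,W in D]+[1e-3*(p-p0.ravel())]),p0.ravel()).x
def ik(X,W,seeds):
    out=[]
    for s in seeds:
        s=np.clip(s,LO+.5,HI-.5)
        def f(q):
            x,M,_=chain(q,P);return np.r_[(x-X)*5,(M-W).ravel(),1e-5*(q-s)]
        r=least_squares(f,s,bounds=(LO,HI),x_scale=30.,max_nfev=60);x,M,pt=chain(r.x,P)
        out.append((np.linalg.norm(x-X)*1000,np.degrees(R.from_matrix(M.T@W).magnitude()),r.x,pt))
    return sorted(out,key=lambda o:o[0]+3*o[1])
def orient(az,th,phi):
    a,t=np.radians([az,th]);z=np.array([np.cos(a)*np.cos(t),np.sin(a)*np.cos(t),-np.sin(t)])
    y=np.array([-np.sin(a),np.cos(a),0]);x=np.cross(y,z)
    return np.c_[x,y,z]@R.from_euler("z",phi,degrees=True).as_matrix()
E
cat >t.py <<'E'
from ik import *
rng=np.random.default_rng(0)
seeds=[LO+(HI-LO)*rng.uniform(.1,.9,7) for _ in range(12)]
cup=np.array([.587,-.142,.075]);bowl=np.array([.515,.182,.16])
for az in(-47,-60):
  for th in(30,):
    for nm,c,ph in(("cup",cup,(0,180)),("up",cup+[0,0,.12],(0,180)),("bowl",bowl,(0,60,120,180,-60,-120))):
      for p in ph:
        W=orient(az,th,p);X=c+[0,0,.0]+W[:,2]*.019
        b=ik(X,W,seeds)[0];print(az,th,nm,p,"%.1fmm %.1fdeg"%b[:2],b[2].round(0).tolist(),"wrist",b[3][4].round(2).tolist(),"elbow",b[3][2].round(2).tolist())
E
python3 t.py
```

```text
-47 30 cup 0 0.0mm 0.0deg [36.0, 28.0, -54.0, 132.0, 106.0, 69.0, -50.0] wrist [0.38, 0.08, 0.25] elbow [0.17, -0.15, 0.66]
-47 30 cup 180 0.0mm 0.0deg [15.0, 20.0, -31.0, 133.0, 101.0, 60.0, 127.0] wrist [0.38, 0.08, 0.25] elbow [0.15, -0.06, 0.69]
-47 30 up 0 0.0mm 0.0deg [-53.0, 0.0, 37.0, 132.0, 83.0, 50.0, -33.0] wrist [0.38, 0.08, 0.37] elbow [0.02, -0.01, 0.72]
-47 30 up 180 0.0mm 0.0deg [-61.0, 0.0, 46.0, 133.0, 83.0, 50.0, 147.0] wrist [0.38, 0.08, 0.37] elbow [0.02, -0.01, 0.72]
-47 30 bowl 0 0.0mm 0.0deg [-77.0, 19.0, 24.0, 118.0, 55.0, 72.0, -41.0] wrist [0.31, 0.4, 0.33] elbow [0.05, 0.14, 0.69]
-47 30 bowl 60 0.0mm 0.0deg [4.0, 42.0, -73.0, 115.0, 85.0, 109.0, -113.0] wrist [0.31, 0.4, 0.34] elbow [0.32, -0.04, 0.59]
-47 30 bowl 120 0.0mm 0.0deg [-101.0, 26.0, 53.0, 118.0, 45.0, 63.0, -154.0] wrist [0.31, 0.4, 0.33] elbow [-0.02, 0.2, 0.67]
-47 30 bowl 180 0.0mm 0.0deg [-74.0, 18.0, 20.0, 118.0, 56.0, 73.0, 138.0] wrist [0.31, 0.4, 0.33] elbow [0.06, 0.13, 0.69]
-47 30 bowl -60 0.0mm 0.0deg [-73.0, 18.0, 19.0, 118.0, 56.0, 73.0, 18.0] wrist [0.31, 0.4, 0.33] elbow [0.06
[... 680 characters left out ...]
9.0, 45.0, 78.0, -41.0] wrist [0.36, 0.44, 0.33] elbow [0.07, 0.19, 0.67]
-60 30 bowl 60 0.0mm 0.0deg [-85.0, 29.0, 39.0, 109.0, 40.0, 75.0, -98.0] wrist [0.36, 0.44, 0.34] elbow [0.04, 0.22, 0.66]
-60 30 bowl 120 0.0mm 0.0deg [-92.0, 32.0, 47.0, 109.0, 36.0, 72.0, -154.0] wrist [0.36, 0.44, 0.33] elbow [0.01, 0.24, 0.65]
-60 30 bowl 180 0.0mm 0.0deg [0.0, 49.0, -71.0, 106.0, 81.0, 118.0, 122.0] wrist [0.36, 0.44, 0.33] elbow [0.35, -0.02, 0.55]
-60 30 bowl -60 0.0mm 0.0deg [-69.0, 25.0, 19.0, 108.0, 47.0, 81.0, 17.0] wrist [0.36, 0.44, 0.33] elbow [0.09, 0.18, 0.67]
-60 30 bowl -120 0.0mm 0.0deg [-14.0, 33.0, -48.0, 106.0, 68.0, 102.0, 65.0] wrist [0.36, 0.44, 0.33] elbow [0.26, 0.04, 0.64]
```

Emit:
arm_command --series "-9.8 33.6 3.3 0 0;-9.8 33.6 3.3 0 0;-9.8 33.6 3.3 0 0;-9.8 33.6 3.3 0 0;-9.8 33.6 3.3 0 0;-9.8 33.6 3.3 0 0;-9.8 33.6 3.3 0 0;-9.8 33.6 3.3 0 0;-9.8 33.6 3.3 0 0;-9.8 33.6 3.3 0 0;-9.8 33.6 3.3 0 0;-9.8 33.6 3.3 0 0;-9.8 33.6 3.3 0 0;-9.8 33.6 3.3 0 0;-9.8 33.6 3.3 0 0;-9.8 33.6 3.3 0 0"

```text
time_s: 8.18
tool_pos: [0.3787, -0.1039, 1.0096]
tool_rot: [-146.4, 50.7, 175.5]
force: [-0.6, 1.8, -0.0]
grip_width: 0.0871
grasp_force: 0.0
```

```bash
python3 st.py; cat >go.py <<'E'
import sys
from sim import *
o=telemetry.get_obs();W=R.from_euler("xyz",o["tool_rot"],degrees=True).as_matrix();z=W[:,2]
az=np.degrees(np.arctan2(z[1],z[0]));th=np.degrees(-np.arcsin(z[2]))
phi=np.degrees(R.from_matrix(orient(az,th,0).T@W).as_rotvec()[2]);print("az %.1f th %.1f phi %.1f"%(az,th,phi),"up in tool",(W[2]).round(3))
for a in sys.argv[1:]:
    t=np.array(eval(a));d=W.T@(t-o["tool_pos"])*1000;print(a,"shift mm",d.round(1),"norm",np.linalg.norm(d).round(0))
E
python3 go.py .55,.1,.5
```

```text
{'time_s': 8.1833, 'qpos': [121.379, -13.9321, -65.9065, 11.4851, -17.2495, 113.1921, 102.0874], 'tool_pos': [0.3787, -0.1039, 1.0096], 'tool_rot': [-146.3505, 50.6971, 175.4817]}
axes x,y,z [[-0.631, 0.05, -0.774], [0.493, 0.796, -0.351], [0.598, -0.603, -0.527]]
az -45.2 th 31.8 phi -24.4 up in tool [-0.774 -0.351 -0.527]
.55,.1,.5 shift mm [296.4 425.6 248.2] norm 575.0
```

Emit:
arm_command --series "14 22 12 0 0;14 22 12 0 0;14 22 12 0 0;14 22 12 0 0;14 22 12 0 0;14 22 12 0 0;14 22 12 0 0;14 22 12 0 0;14 22 12 0 0;14 22 12 0 0"

```text
time_s: 9.02
tool_pos: [0.4324, -0.046, 0.8715]
tool_rot: [-150.0, 51.0, 171.7]
force: [-0.1, -0.8, 0.3]
grip_width: 0.0866
grasp_force: 0.0
```

```bash
python3 st.py;python3 go.py .55,.1,.5 .52,0,.3
```

```text
{'time_s': 9.0167, 'qpos': [35.4168, -16.8866, -43.5603, 54.4923, 32.8494, 98.4467, 73.3695], 'tool_pos': [0.4324, -0.046, 0.8715], 'tool_rot': [-149.9599, 50.9738, 171.7303]}
axes x,y,z [[-0.623, 0.091, -0.777], [0.509, 0.801, -0.315], [0.594, -0.592, -0.545]]
az -44.9 th 33.0 phi -22.1 up in tool [-0.777 -0.315 -0.545]
.55,.1,.5 shift mm [228.6 293.9 185.9] norm 416.0
.52,0,.3 shift mm [393.6 261.6 336.3] norm 580.0
```

```bash
cat >t3.py <<'E'
from sim import *
q0=np.array(telemetry.get_obs()["qpos"])
for d in([0,0,1],[.3,0,1],[.5,.3,.8],[0,.5,.8],[.7,0,.7],[-.3,.3,1],[.3,-.3,.8],[0.7,.5,.4]):
    d=np.array(d)/np.linalg.norm(d);q=q0.copy();out=[]
    for k in range(16):
        x,M,_=chain(q,P);q=step(q,x+d*.04,M)
        if k%3==0 or k==15:
            x,M,_=chain(q,P);z=M[:,2];out.append((round(np.degrees(np.arctan2(z[1],z[0]))),round(np.degrees(-np.arcsin(z[2])))))
    print(d.round(2),out,x.round(2),q.round(0).tolist())
E
python3 t3.py
```

```text
[0. 0. 1.] [(-45, 33), (-41, 28), (-39, 18), (-36, 7), (-34, -3), (-33, -14)] [ 0.4  -0.08  1.31] [-57.0, 7.0, -7.0, 3.0, 99.0, 76.0, 98.0]
[0.29 0.   0.96] [(-45, 33), (-42, 29), (-39, 18), (-36, 8), (-33, -3), (-30, -14)] [ 0.57 -0.08  1.28] [-25.0, 15.0, -21.0, 3.0, 81.0, 68.0, 93.0]
[0.51 0.3  0.81] [(-45, 33), (-42, 30), (-38, 19), (-33, 9), (-29, -1), (-25, -11)] [0.69 0.1  1.2 ] [-38.0, 25.0, -6.0, 3.0, 76.0, 68.0, 81.0]
[0.   0.53 0.85] [(-45, 33), (-40, 29), (-32, 22), (-26, 12), (-20, 3), (-14, -7)] [0.39 0.18 1.23] [95.0, -17.0, -79.0, 3.0, -0.0, 83.0, 88.0]
[0.71 0.   0.71] [(-45, 33), (-44, 31), (-39, 22), (-36, 12), (-32, 2), (-28, -8)] [ 0.81 -0.07  1.15] [-12.0, 29.0, -43.0, 3.0, 91.0, 61.0, 84.0]
[-0.28  0.28  0.92] [(-45, 33), (-44, 30), (-40, 20), (-37, 10), (-35, -1), (-32, -11)] [0.25 0.07 1.26] [76.0, -17.0, -69.0, 3.0, 25.0, 88.0, 96.0]
[ 0.33 -0.33  0.88] [(-45, 33), (-44, 31), (-41, 21), (-39, 11), (-37, 0), (-35, -10)] [ 0.59 -0.27  1.25] [11.0, 16.0, -52.0, 3.0, 80.0, 64.0, 99.0]
[0.74 0.53 0.42] [(-45, 33), (-44, 32), (-39, 25), (-34, 17), (-29, 9), (-23, 1)] [0.84 0.24 1.  ] [-39.0, 38.0, -19.0, 3.0, 87.0, 74.0, 68.0]
```

Emit:
arm_command --series "-34 -20 -2 0 0;-34 -20 -2 0 0;-34 -20 -2 0 0;-34 -20 -2 0 0;-34 -20 -2 0 0;-34 -20 -2 0 0"

```text
time_s: 9.52
tool_pos: [0.4481, -0.0973, 0.9996]
tool_rot: [-144.7, 54.1, 178.0]
force: [-0.4, -0.0, 2.0]
grip_width: 0.0871
grasp_force: 0.0
```

```bash
python3 st.py;python3 go.py .55,.1,.5 .45,0,.85; python3 t3.py
```

```text
{'time_s': 9.5167, 'qpos': [8.3529, 5.0683, -60.2129, 23.1015, 83.1347, 113.7266, 84.2093], 'tool_pos': [0.4481, -0.0973, 0.9996], 'tool_rot': [-144.694, 54.0931, 178.0053]}
axes x,y,z [[-0.586, 0.02, -0.81], [0.496, 0.799, -0.339], [0.64, -0.601, -0.479]]
az -43.2 th 28.6 phi -22.7 up in tool [-0.81  -0.339 -0.479]
.55,.1,.5 shift mm [349.  377.6 185.9] norm 547.0
.45,0,.85 shift mm [122.  129.5  14.4] norm 178.0
[0. 0. 1.] [(-43, 27), (-40, 16), (-38, 5), (-36, -5), (-34, -16), (-33, -27)] [ 0.41 -0.12  1.39] [-27.0, 7.0, -26.0, 3.0, 90.0, 59.0, 102.0]
[0.29 0.   0.96] [(-43, 27), (-40, 16), (-37, 5), (-35, -6), (-32, -17), (-29, -28)] [ 0.57 -0.12  1.36] [-9.0, 15.0, -35.0, 3.0, 83.0, 51.0, 96.0]
[0.51 0.3  0.81] [(-43, 27), (-39, 17), (-36, 7), (-32, -3), (-28, -14), (-24, -24)] [0.69 0.05 1.28] [-27.0, 24.0, -29.0, 3.0, 94.0, 53.0, 85.0]
[0.   0.53 0.85] [(-43, 27), (-40, 17), (-37, 7), (-33, -3), (-30, -13), (-26, -23)] [0.41 0.18 1.31] [-75.0, 19.0, -10.0, 3.0, 118.0, 73.0, 90.0]
[0.71 0.   0.71] [(-43, 28), (-40, 18), (-37, 9), (-34, -1), (-30, -11), (-26, -21)] [ 0.81 -0.12  1.23] [-5.0, 29.0, -38.0, 3.0, 84.0, 45.0, 87.0]
[-0.28  0.28  0.92] [(-43, 28), (-40, 18), (-38, 8), (-36, -3), (-34, -13), (-32, -24)] [0.26 0.03 1.36] [-105.0, 11.0, 2.0, 3.0, 138.0, 76.0, 102.0]
[ 0.33 -0.33  0.88] [(-43, 27), (-40, 17), (-38, 7), (-37, -3), (-35, -14), (-34, -25)] [ 0.59 -0.31  1.32] [20.0, 19.0, -48.0, 3.0, 68.0, 46.0, 102.0]
[0.74 0.53 0.42] [(-43, 28), (-40, 21), (-37, 13), (-33, 5), (-28, -3), (-22, -11)] [0.84 0.19 1.09] [-33.0, 36.0, -31.0, 3.0, 101.0, 62.0, 73.0]
```

Emit:
arm_command --series "23.3 25.2 12.4 0 0;23.3 25.2 12.4 0 0;23.3 25.2 12.4 0 0;23.3 25.2 12.4 0 0;23.3 25.2 12.4 0 0;23.3 25.2 12.4 0 0;23.3 25.2 12.4 0 0;23.3 25.2 12.4 0 0;23.3 25.2 12.4 0 0;23.3 25.2 12.4 0 0;23.3 25.2 12.4 0 0;23.3 25.2 12.4 0 0;23.3 25.2 12.4 0 0;23.3 25.2 12.4 0 0;23.3 25.2 12.4 0 0;0 0 0 0.1 0;0 0 0 0.1 0;0 0 0 0.1 0;0 0 0 0.1 0"

```text
time_s: 11.1
tool_pos: [0.535, 0.0675, 0.5698]
tool_rot: [-178.9, 63.3, 138.4]
force: [-1.6, -0.9, 0.9]
grip_width: 0.0869
grasp_force: 0.0
```

```bash
python3 st.py;python3 go.py .51,-.06,.3 ; cat >t4.py <<'E'
from sim import *
o=telemetry.get_obs();q=np.array(o["qpos"]);W=R.from_euler("xyz",o["tool_rot"],degrees=True).as_matrix();z=W[:,2]
g=np.array([.587,-.142,.075])+.019*z
print("grasp TCP",g.round(4),"pre",(g-.13*z+[0,0,.0]).round(4))
q=run(q,[(g-.13*z+[0,0,.1],W),(g-.13*z,W),(g,W),(g+[0,0,.12],W),(np.array([.515,.182,.2])+.019*z,W)],W)
E
python3 t4.py
```

```text
{'time_s': 11.1, 'qpos': [-5.8939, -13.6241, -34.0391, 98.0553, 55.2565, 84.7359, 6.8895], 'tool_pos': [0.535, 0.0675, 0.5698], 'tool_rot': [-178.8978, 63.3479, 138.4041]}
axes x,y,z [[-0.335, 0.298, -0.894], [0.677, 0.736, -0.009], [0.655, -0.608, -0.448]]
az -42.8 th 26.6 phi -0.6 up in tool [-0.894 -0.009 -0.448]
.51,-.06,.3 shift mm [ 211.5 -108.5  182.1] norm 299.0
grasp TCP [ 0.5995 -0.1535  0.0665] pre [ 0.5142 -0.0746  0.1248]
[ 0.514 -0.075  0.225] err 0mm 0.0deg [-13.0, -11.0, -19.0, 139.0, 74.0, 60.0, -30.0] elbow [-0.08, -0.04, 0.71]
[ 0.514 -0.075  0.125] err 3mm 0.8deg [38.0, 15.0, -72.0, 140.0, 92.0, 73.0, -50.0] elbow [0.09, -0.09, 0.7]
[ 0.599 -0.154  0.066] err 0mm 0.0deg [38.0, 30.0, -55.0, 135.0, 115.0, 72.0, -52.0] elbow [0.18, -0.16, 0.65]
[ 0.599 -0.154  0.186] err 0mm 0.0deg [50.0, 5.0, -66.0, 133.0, 95.0, 53.0, -37.0] elbow [0.02, -0.05, 0.72]
[0.527 0.17  0.191] err 0mm 0.0deg [2.0, 31.0, -68.0, 117.0, 81.0, 101.0, -48.0] elbow [0.24, -0.02, 0.65]
```

```bash
python3 go.py .5995,-.1535,.22; cat >t4.py <<'E'
from sim import *
o=telemetry.get_obs();q=np.array(o["qpos"]);W=R.from_euler("xyz",o["tool_rot"],degrees=True).as_matrix();z=W[:,2]
g=np.array([.587,-.142,.075])+.019*z
q=run(q,[(g+[0,0,.155],W),(g,W),(g+[0,0,.12],W),(np.array([.515,.182,.2])+.019*z,W)]+[(np.array([.515,.182,.2])+.019*z,W@R.from_euler("z",-a,degrees=True).as_matrix()) for a in(60,120,175)],W)
E
python3 t4.py
```

```text
az -42.8 th 26.6 phi -0.6 up in tool [-0.894 -0.009 -0.448]
.5995,-.1535,.22 shift mm [ 225.1 -116.1  333.4] norm 419.0
[ 0.599 -0.154  0.221] err 0mm 0.0deg [6.0, -3.0, -21.0, 133.0, 87.0, 48.0, -31.0] elbow [-0.02, -0.02, 0.72]
[ 0.599 -0.154  0.066] err 0mm 0.0deg [4.0, 19.0, -20.0, 136.0, 109.0, 58.0, -59.0] elbow [0.15, -0.03, 0.69]
[ 0.599 -0.154  0.186] err 0mm 0.0deg [6.0, 1.0, -21.0, 134.0, 92.0, 50.0, -38.0] elbow [0.01, -0.02, 0.72]
[0.527 0.17  0.191] err 0mm 0.0deg [-20.0, 18.0, -40.0, 118.0, 71.0, 88.0, -45.0] elbow [0.15, 0.03, 0.69]
[0.527 0.17  0.191] err 0mm 0.0deg [-18.0, 19.0, -43.0, 118.0, 72.0, 89.0, 15.0] elbow [0.15, 0.03, 0.69]
[0.527 0.17  0.191] err 0mm 0.0deg [-16.0, 19.0, -46.0, 118.0, 73.0, 90.0, 74.0] elbow [0.16, 0.03, 0.69]
[0.527 0.17  0.191] err 0mm 0.0deg [-14.0, 20.0, -48.0, 118.0, 73.0, 91.0, 129.0] elbow [0.17, 0.02, 0.69]
```

Every waypoint is reachable. I'll move to above the cup and look from the wrist.

Emit:
arm_command --series "17.3 -8.9 25.6 0 0;17.3 -8.9 25.6 0 0;17.3 -8.9 25.6 0 0;17.3 -8.9 25.6 0 0;17.3 -8.9 25.6 0 0;17.3 -8.9 25.6 0 0;17.3 -8.9 25.6 0 0;17.3 -8.9 25.6 0 0;17.3 -8.9 25.6 0 0;17.3 -8.9 25.6 0 0;17.3 -8.9 25.6 0 0;17.3 -8.9 25.6 0 0;17.3 -8.9 25.6 0 0;0 0 0 0 0;0 0 0 0 0"

```text
time_s: 12.35
tool_pos: [0.5981, -0.1555, 0.2196]
tool_rot: [-178.0, 63.2, 139.2]
force: [-0.2, 0.2, 1.1]
grip_width: 0.087
grasp_force: 0.0
```

```bash
python3 st.py;python3 go.py .5995,-.1535,.22; python3 - <<'E'
from h import *
C=cam("wrist");a=cams.read_camera("wrist");cv2.imwrite("pics/w1.png",a)
for p in([.587,-.142,.103],[.587,-.142,.008]):print(proj(C,p).round(0))
E
```

```text
{'time_s': 12.35, 'qpos': [3.1313, -3.0603, -17.7576, 133.155, 86.6084, 48.4254, -30.3035], 'tool_pos': [0.5981, -0.1555, 0.2196], 'tool_rot': [-178.0038, 63.2233, 139.2016]}
axes x,y,z [[-0.341, 0.294, -0.893], [0.677, 0.736, -0.016], [0.653, -0.609, -0.45]]
az -43.0 th 26.8 phi -1.0 up in tool [-0.893 -0.016 -0.45 ]
.5995,-.1535,.22 shift mm [-0.2  2.5 -0.5] norm 3.0
[329.  68.]
[331. -55.]
```

View pics/w1.png

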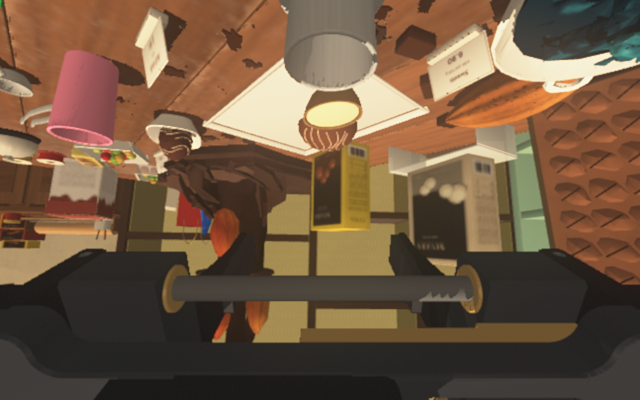

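The wrist picture is upside down, with the cup at the top. Its rim is centred near (331,60) against a predicted (329,68), so the lateral error is under 2 mm. The fingers show at rows 235–310 and straddle column 325. I'll make a 3 mm correction and descend straight down.

Emit:
arm_command --series "0 3 0 0.017 0;17 0.3 8.6 0 0;17 0.3 8.6 0 0;17 0.3 8.6 0 0;17 0.3 8.6 0 0;17 0.3 8.6 0 0;17 0.3 8.6 0 0;17 0.3 8.6 0 0;17 0.3 8.6 0 0;0 0 0 0 0;0 0 0 0 0"

```text
time_s: 13.32
tool_pos: [0.6043, -0.1492, 0.0694]
tool_rot: [179.7, 63.4, 136.9]
force: [-0.1, 0.3, 1.1]
grip_width: 0.0871
grasp_force: 0.0
```

```bash
python3 st.py;python3 go.py .5995,-.1535,.0665; python3 -c "
from h import *
cv2.imwrite('pics/s2.png',cv2.resize(cams.read_camera('scene')[140:250,290:430],None,fx=5,fy=5))"
```

```text
{'time_s': 13.3167, 'qpos': [1.2252, 18.7597, -17.4468, 135.541, 107.8172, 57.0221, -59.7677], 'tool_pos': [0.6043, -0.1492, 0.0694], 'tool_rot': [179.6729, 63.3956, 136.8911]}
axes x,y,z [[-0.327, 0.306, -0.894], [0.68, 0.734, 0.003], [0.657, -0.607, -0.448]]
az -42.7 th 26.6 phi 0.2 up in tool [-0.894  0.003 -0.448]
.5995,-.1535,.0665 shift mm [ 2.9 -6.4  0.7] norm 7.0
```

View pics/s2.png

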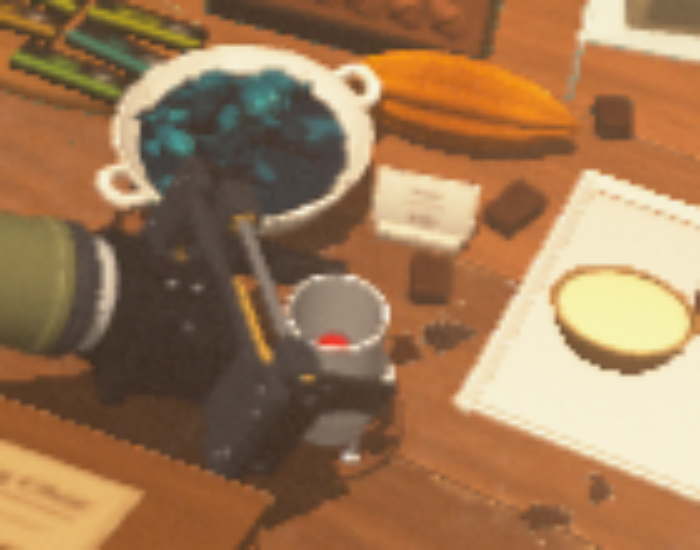

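The fingers straddle the cup at crop (340,360), with the red ball visible at (332,340). They sit about 6 mm off-centre along the closing line, so I'll correct that and then close.

Emit:
arm_command --series "1 -3 0 0 0;1 -2.5 0 0 0;0 0 0 0 0;0 0 0 0 255;0 0 0 0 255;0 0 0 0 255;0 0 0 0 255;0 0 0 0 255;0 0 0 0 255;0 0 0 0 255;0 0 0 0 255" --squeeze 25

```text
time_s: 14.28
tool_pos: [0.599, -0.1538, 0.0669]
tool_rot: [179.8, 63.4, 136.9]
force: [0.4, 0.5, 0.3]
grip_width: 0.0574
grasp_force: 24.7
```

```bash
python3 st.py
```

```text
{'time_s': 14.2833, 'qpos': [1.5279, 18.676, -17.2615, 136.2524, 108.5494, 56.9632, -60.4946], 'tool_pos': [0.599, -0.1538, 0.0669], 'tool_rot': [179.7722, 63.3777, 136.9246]}
axes x,y,z [[-0.327, 0.306, -0.894], [0.68, 0.733, 0.002], [0.656, -0.608, -0.448]]
```

Gripped: the 57.4 mm opening matches the cup's diameter at 67 mm up. Now I lift it straight up.

Emit:
arm_command --series "-4.5 0 -2.2 0 255;-8.9 0 -4.5 0 255;-8.9 0 -4.5 0 255;-8.9 0 -4.5 0 255;-8.9 0 -4.5 0 255;-8.9 0 -4.5 0 255;-8.9 0 -4.5 0 255;-8.9 0 -4.5 0 255;-8.9 0 -4.5 0 255;-8.9 0 -4.5 0 255;-8.9 0 -4.5 0 255;-8.9 0 -4.5 0 255;-8.9 0 -4.5 0 255;-4.5 0 -2.2 0 255;0 0 0 0 255"

```text
time_s: 15.53
tool_pos: [0.5986, -0.154, 0.1979]
tool_rot: [179.6, 63.4, 136.7]
force: [0.0, 0.0, -1.2]
grip_width: 0.057
grasp_force: 24.7
```

```bash
python3 st.py; python3 go.py .527,.17,.2; python3 -c "
from h import *
cv2.imwrite('pics/s3.png',cv2.resize(cams.read_camera('scene')[130:250,230:430],None,fx=4,fy=4))"
```

```text
{'time_s': 15.5333, 'qpos': [3.0546, -0.4259, -18.1468, 134.1577, 90.3253, 49.1856, -36.3483], 'tool_pos': [0.5986, -0.154, 0.1979], 'tool_rot': [179.5933, 63.4384, 136.7201]}
axes x,y,z [[-0.326, 0.307, -0.894], [0.681, 0.732, 0.003], [0.656, -0.608, -0.447]]
az -42.8 th 26.6 phi 0.2 up in tool [-0.894  0.003 -0.447]
.527,.17,.2 shift mm [ 120.7  188.5 -244.9] norm 332.0
```

View pics/s3.png

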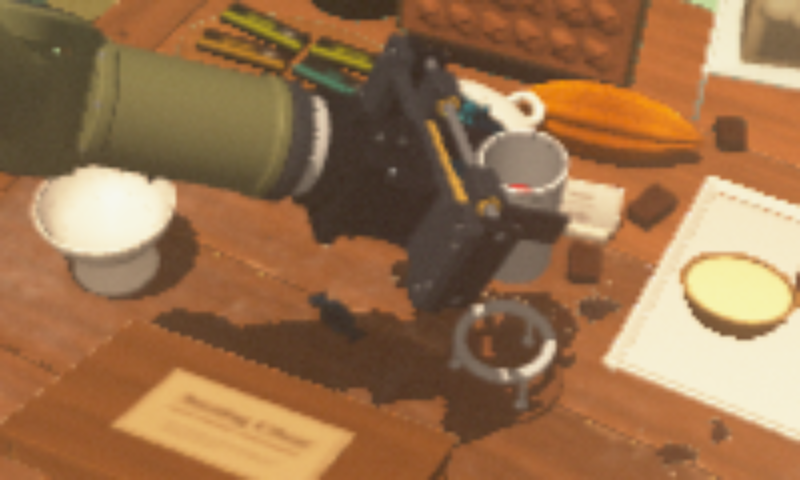

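The cup is held upright, the empty ring shows at (505,340), and the red ball is still inside. Next I'll work out the pour: where the lip sits as the tool turns about its z.

```bash
cat >pour.py <<'E'
from sim import *
o=telemetry.get_obs();q=np.array(o["qpos"]);W=R.from_euler("xyz",o["tool_rot"],degrees=True).as_matrix();z=W[:,2]
a=W.T@[0,0,1];a=a if True else a
bowl=np.array([.514,.180,0]);pts=[]
Wt=lambda f:W@R.from_euler("z",-f,degrees=True).as_matrix()
lip_h=None
for f in(0,60,90,100,110,120,130,145,160,172):
    m=Wt(f)@a;h=m*[1,1,0];h/=np.linalg.norm(h)
    mouth=.028*m;perp=np.array([h[0]*m[2],h[1]*m[2],-np.linalg.norm(m[:2])]);lip=mouth+.030*perp
    g=bowl-.028*h-lip;g[2]=.14
    print(f,"m",m.round(2),"lip rel",lip.round(3),"grasp",g.round(3),"TCP",(g+.019*z).round(3))
f0=100
E
python3 pour.py
```

```text
0 m [-0.  0.  1.] lip rel [-0.016  0.025  0.028] grasp [0.546 0.132 0.14 ] TCP [0.558 0.12  0.131]
60 m [0.38 0.7  0.6 ] lip rel [ 0.019  0.036 -0.007] grasp [0.482 0.12  0.14 ] TCP [0.494 0.108 0.131]
90 m [0.31 0.93 0.2 ] lip rel [ 0.011  0.032 -0.024] grasp [0.494 0.122 0.14 ] TCP [0.507 0.11  0.131]
100 m [0.25 0.97 0.06] lip rel [ 0.008  0.029 -0.028] grasp [0.499 0.124 0.14 ] TCP [0.512 0.113 0.131]
110 m [ 0.18  0.98 -0.07] lip rel [ 0.005  0.025 -0.032] grasp [0.504 0.127 0.14 ] TCP [0.517 0.116 0.131]
120 m [ 0.09  0.98 -0.2 ] lip rel [ 0.002  0.021 -0.035] grasp [0.51  0.131 0.14 ] TCP [0.522 0.119 0.131]
130 m [-0.02  0.95 -0.31] lip rel [-0.     0.017 -0.037] grasp [0.515 0.135 0.14 ] TCP [0.527 0.123 0.131]
145 m [-0.19  0.87 -0.45] lip rel [-0.002  0.011 -0.039] grasp [0.522 0.142 0.14 ] TCP [0.535 0.13  0.131]
160 m [-0.36  0.75 -0.55] lip rel [-0.003  0.006 -0.04 ] grasp [0.529 0.149 0.14 ] TCP [0.542 0.137 0.131]
172 m [-0.5   0.63 -0.59] lip rel [-0.003  0.004 -0.041] grasp [0.534 0.154 0.14 ] TCP [0.547 0.143 0.131]
```

Emit:
arm_command --series "1.8 2.2 -3.6 0 255;3.6 4.4 -7.3 0 255;5.4 6.6 -10.9 0 255;7.2 8.75 -14.6 0 255;7.2 8.75 -14.6 0 255;7.2 8.75 -14.6 0 255;7.2 8.75 -14.6 0 255;7.2 8.75 -14.6 0 255;7.2 8.75 -14.6 0 255;7.2 8.75 -14.6 0 255;7.2 8.75 -14.6 0 255;7.2 8.75 -14.6 0 255;7.2 8.75 -14.6 0 255;7.2 8.75 -14.6 0 255;7.2 8.75 -14.6 0 255;5.4 6.6 -10.9 0 255;3.6 4.4 -7.3 0 255;1.8 2.2 -3.6 0 255;0 0 0 0 255"

```text
time_s: 17.17
tool_pos: [0.5088, 0.1097, 0.1977]
tool_rot: [179.9, 63.3, 137.1]
force: [-0.3, -0.9, -1.8]
grip_width: 0.0572
grasp_force: 24.8
```

```bash
python3 st.py; python3 go.py .51,.108,.2; python3 -c "
from h import *
cv2.imwrite('pics/d3.png',cams.read_camera('side')[120:270,220:420])
cv2.imwrite('pics/s4.png',cv2.resize(cams.read_camera('scene')[120:270,180:380],None,fx=4,fy=4))"
```

```text
{'time_s': 17.1667, 'qpos': [-18.2485, 9.1297, -38.0214, 125.6271, 68.9089, 81.5787, -43.7941], 'tool_pos': [0.5088, 0.1097, 0.1977], 'tool_rot': [179.8692, 63.3159, 137.1006]}
axes x,y,z [[-0.329, 0.306, -0.893], [0.679, 0.734, 0.001], [0.656, -0.607, -0.449]]
az -42.8 th 26.7 phi 0.1 up in tool [-0.893  0.001 -0.449]
.51,.108,.2 shift mm [-2.9 -0.4  0.8] norm 3.0
```

View pics/s4.png

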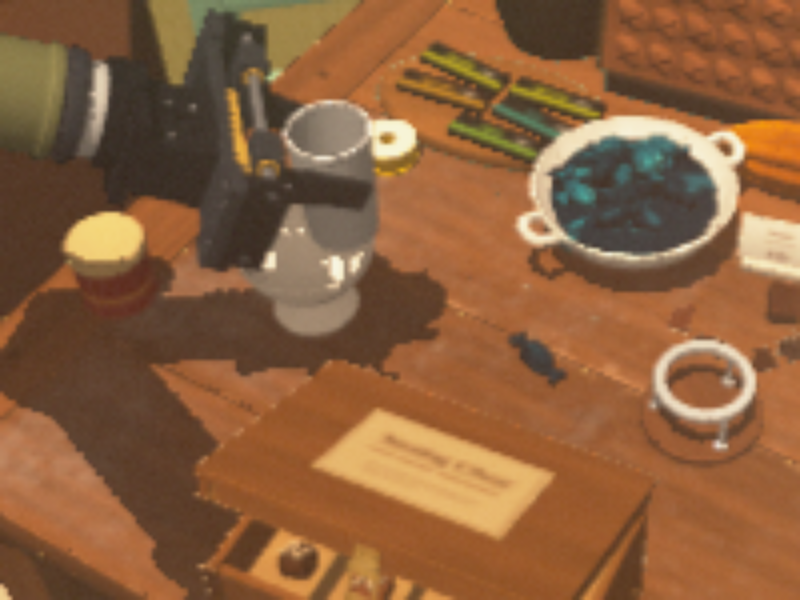

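The cup is upright over the near side of the bowl, mouth at (327,128). The tin at (107,260), sweet at (538,357) and spool at (390,145) are untouched. I'll turn to about 79° first, mouth still above horizontal.

Emit:
arm_command --series "0 0 0 -0.04 255;0 0 0 -0.08 255;0 0 0 -0.1 255;0 0 0 -0.1 255;0 0 0 -0.1 255;0 0 0 -0.1 255;0 0 0 -0.1 255;0 0 0 -0.1 255;0 0 0 -0.1 255;0 0 0 -0.1 255;0 0 0 -0.1 255;0 0 0 -0.1 255;0 0 0 -0.1 255;0 0 0 -0.1 255;0 0 0 -0.06 255;0 0 0 0 255" --squeeze 30

```text
time_s: 18.6
tool_pos: [0.5092, 0.1069, 0.1984]
tool_rot: [-117.0, 9.8, -137.9]
force: [0.1, 0.6, -1.6]
grip_width: 0.0574
grasp_force: 29.8
```

```bash
python3 st.py; python3 go.py .512,.113,.151 .535,.13,.151
```

```text
{'time_s': 18.6, 'qpos': [-16.1326, 9.3064, -39.9661, 125.6478, 69.2214, 81.905, 35.2605], 'tool_pos': [0.5092, 0.1069, 0.1984], 'tool_rot': [-117.0125, 9.7665, -137.9231]}
axes x,y,z [[-0.731, -0.66, -0.17], [-0.192, 0.438, -0.878], [0.654, -0.61, -0.448]]
az -43.0 th 26.6 phi -79.1 up in tool [-0.17  -0.878 -0.448]
.512,.113,.151 shift mm [ 2.  43.8 19.4] norm 48.0
.535,.13,.151 shift mm [-26.1  46.8  24. ] norm 59.0
```

Emit:
arm_command --series "0.2 3 1.4 0 255;0.2 5.5 2.4 0 255;0.2 5.5 2.4 0 255;0.2 5.5 2.4 0 255;0.2 5.5 2.4 0 255;0.2 5.5 2.4 0 255;0.2 5.5 2.4 0 255;0.2 5.5 2.4 0 255;0.2 2.5 1.2 0 255;0 0 0 -0.03 255;0 0 0 -0.03 255;0 0 0 -0.03 255;0 0 0 -0.03 255;0 0 0 -0.03 255;0 0 0 -0.02 255;0 0 0 -0.02 255;0 0 0 -0.02 255"

```text
time_s: 20.02
tool_pos: [0.5121, 0.1148, 0.1507]
tool_rot: [-116.6, -1.0, -132.4]
force: [-0.5, -0.3, -2.2]
grip_width: 0.0573
grasp_force: 29.8
```

```bash
python3 st.py; python3 go.py .512,.113,.151 .522,.119,.151
```

```text
{'time_s': 20.0167, 'qpos': [-17.6961, 16.5357, -39.57, 126.0161, 73.0746, 83.0878, 40.3207], 'tool_pos': [0.5121, 0.1148, 0.1507], 'tool_rot': [-116.6323, -0.956, -132.3642]}
axes x,y,z [[-0.674, -0.739, 0.017], [-0.341, 0.291, -0.894], [0.655, -0.608, -0.448]]
az -42.8 th 26.6 phi -91.1 up in tool [ 0.017 -0.894 -0.448]
.512,.113,.151 shift mm [ 1.4 -0.8  0.9] norm 2.0
.522,.119,.151 shift mm [-9.7 -2.4  3.8] norm 11.0
```

Emit:
arm_command --series "-0.2 0 0.1 -0.017 255;-0.2 0 0.1 -0.017 255;-0.2 0 0.1 -0.017 255;-0.2 0 0.1 -0.017 255;-0.2 0 0.1 -0.017 255;-0.2 0 0.1 -0.017 255;-0.2 0 0.1 -0.017 255;-0.2 0 0.1 -0.017 255;-0.2 0 0.1 -0.017 255;-0.2 0 0.1 -0.017 255;-0.2 0 0.1 -0.017 255;-0.2 0 0.1 -0.017 255;-0.2 0 0.1 -0.017 255;-0.2 0 0.1 -0.017 255;-0.2 0 0.1 -0.017 255;-0.2 0 0.1 -0.017 255"

```text
time_s: 21.35
tool_pos: [0.5152, 0.1163, 0.1496]
tool_rot: [-117.6, -14.9, -125.2]
force: [0.1, -0.8, -1.8]
grip_width: 0.0571
grasp_force: 29.8
```

```bash
python3 st.py; python3 go.py .517,.116,.151 .527,.123,.151; python3 -c "
from h import *
cv2.imwrite('pics/s5.png',cv2.resize(np.hstack([cams.read_camera('scene')[140:240,190:310],cams.read_camera('side')[120:220,250:370]]),None,fx=3.3,fy=3.3))"
```

```text
{'time_s': 21.35, 'qpos': [-17.2445, 17.1368, -39.9278, 125.6305, 73.5152, 83.3035, 55.8661], 'tool_pos': [0.5152, 0.1163, 0.1496], 'tool_rot': [-117.6291, -14.8611, -125.1996]}
axes x,y,z [[-0.557, -0.79, 0.256], [-0.51, 0.082, -0.856], [0.655, -0.608, -0.448]]
az -42.8 th 26.6 phi -106.7 up in tool [ 0.256 -0.856 -0.448]
.517,.116,.151 shift mm [-0.4 -2.2  0.7] norm 2.0
.527,.123,.151 shift mm [-11.5  -6.7   3. ] norm 14.0
```

View pics/s5.png

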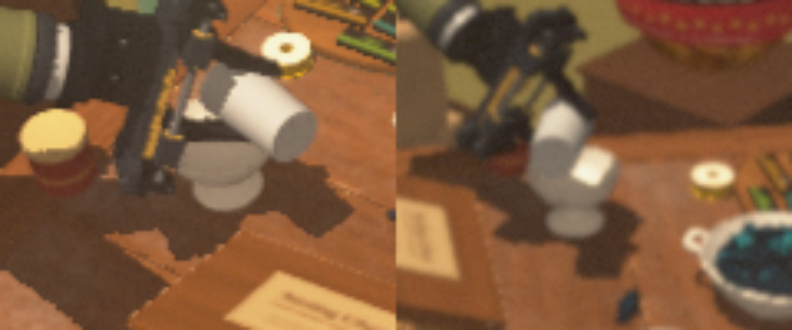

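Cup about horizontal with its mouth over the bowl. I'll keep turning slowly.

Emit:
arm_command --series "-0.5 -0.3 0.1 -0.017 255;-0.5 -0.3 0.1 -0.017 255;-0.5 -0.3 0.1 -0.017 255;-0.5 -0.3 0.1 -0.017 255;-0.5 -0.3 0.1 -0.017 255;-0.5 -0.3 0.1 -0.017 255;-0.5 -0.3 0.1 -0.017 255;-0.5 -0.3 0.1 -0.017 255;-0.5 -0.3 0.1 -0.017 255;-0.5 -0.3 0.1 -0.017 255;-0.5 -0.3 0.1 -0.017 255;-0.5 -0.3 0.1 -0.017 255;-0.5 -0.3 0.1 -0.017 255;-0.5 -0.3 0.1 -0.017 255;-0.5 -0.3 0.1 -0.017 255;-0.5 -0.3 0.1 -0.017 255;-0.5 -0.3 0.1 -0.017 255;-0.5 -0.3 0.1 -0.017 255;-0.5 -0.3 0.1 -0.017 255;-0.5 -0.3 0.1 -0.017 255"

```text
time_s: 23.12
tool_pos: [0.5247, 0.1232, 0.1496]
tool_rot: [-121.8, -31.8, -114.7]
force: [-0.7, 0.7, -2.1]
grip_width: 0.0573
grasp_force: 29.8
```

```bash
python3 st.py; python3 go.py .527,.123,.151 .535,.13,.151 .547,.143,.151
```

```text
{'time_s': 23.1167, 'qpos': [-16.8441, 18.545, -40.1863, 124.1336, 74.3659, 83.8972, 75.6984], 'tool_pos': [0.5247, 0.1232, 0.1496], 'tool_rot': [-121.8398, -31.8308, -114.7142]}
axes x,y,z [[-0.355, -0.772, 0.527], [-0.667, -0.186, -0.722], [0.655, -0.608, -0.448]]
az -42.8 th 26.6 phi -126.2 up in tool [ 0.527 -0.722 -0.448]
.527,.123,.151 shift mm [ 0.1 -2.5  1. ] norm 3.0
.535,.13,.151 shift mm [-8.2 -9.1  2. ] norm 12.0
.547,.143,.151 shift mm [-22.5 -19.6   2. ] norm 30.0
```

Emit:
arm_command --series "-1 -1 0.1 -0.03 255;-1 -1 0.1 -0.03 255;-1 -1 0.1 -0.03 255;-1 -1 0.1 -0.03 255;-1 -1 0.1 -0.03 255;-0.8 -1.2 0.1 -0.04 255;-0.8 -1.2 0.1 -0.04 255;-0.8 -1.2 0.1 -0.04 255;-0.8 -1.2 0.1 -0.04 255;-0.8 -1.2 0.1 -0.04 255;-0.6 -1.3 0.1 -0.04 255;-0.6 -1.3 0.1 -0.04 255;-0.6 -1.3 0.1 -0.04 255;-0.6 -1.3 0.1 -0.04 255;-0.6 -1.3 0.1 -0.04 255;-0.3 -1.4 0.1 -0.04 255;-0.3 -1.4 0.1 -0.04 255;-0.3 -1.4 0.1 -0.04 255;0 0 0 0 255;0 0 0 0 255"

```text
time_s: 24.78
tool_pos: [0.5441, 0.14, 0.1512]
tool_rot: [-151.8, -59.4, -74.7]
force: [-0.1, 0.6, -1.3]
grip_width: 0.0571
grasp_force: 29.7
```

```bash
python3 st.py; python3 go.py .547,.143,.26; python3 -c "
from h import *
cv2.imwrite('pics/w6.png',cams.read_camera('wrist'))"
```

```text
{'time_s': 24.7833, 'qpos': [-16.3418, 21.4226, -40.7543, 120.7443, 75.8984, 85.3469, 114.9365], 'tool_pos': [0.5441, 0.14, 0.1512], 'tool_rot': [-151.8336, -59.4326, -74.7335]}
axes x,y,z [[0.134, -0.491, 0.861], [-0.743, -0.624, -0.24], [0.655, -0.608, -0.448]]
az -42.9 th 26.6 phi -164.4 up in tool [ 0.861 -0.24  -0.448]
.547,.143,.26 shift mm [ 92.6 -30.2 -48.7] norm 109.0
```

View pics/w6.png

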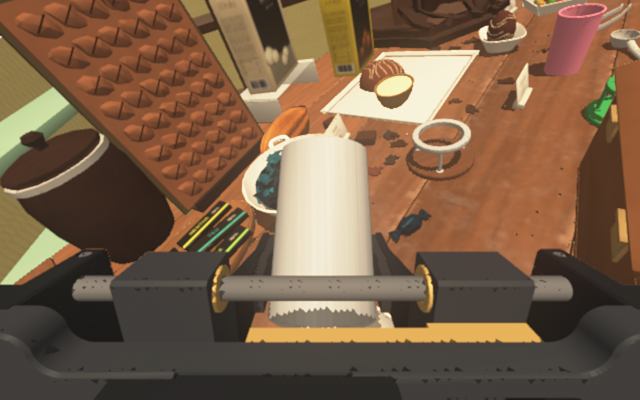

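The wrist view shows the cup held tipped, bottom at (322,150) and mouth at the lower side. The sweet at (410,225) is untouched and there are no stray balls in view. Now I raise it 9 cm.

Emit:
arm_command --series "3 -0.8 -1.6 0 255;6.5 -1.8 -3.4 0 255;6.5 -1.8 -3.4 0 255;6.5 -1.8 -3.4 0 255;6.5 -1.8 -3.4 0 255;6.5 -1.8 -3.4 0 255;6.5 -1.8 -3.4 0 255;6.5 -1.8 -3.4 0 255;6.5 -1.8 -3.4 0 255;6.5 -1.8 -3.4 0 255;6.5 -1.8 -3.4 0 255;6.5 -1.8 -3.4 0 255;3 -0.8 -1.6 0 255;0 0 0 0 255;0 0 0 0 255;0 0 0 0 255"

```text
time_s: 26.17
tool_pos: [0.5436, 0.1399, 0.2408]
tool_rot: [-152.0, -59.5, -74.6]
force: [0.5, -0.9, -0.5]
grip_width: 0.0572
grasp_force: 29.7
```

```bash
python3 st.py; python3 -c "
from h import *
cv2.imwrite('pics/s7.png',cv2.resize(np.hstack([cams.read_camera('scene')[120:240,180:310],cams.read_camera('side')[100:220,250:380]]),None,fx=3,fy=3))"
```

```text
{'time_s': 26.1667, 'qpos': [-13.3526, 11.2767, -42.7681, 117.9447, 69.9578, 84.9603, 126.5891], 'tool_pos': [0.5436, 0.1399, 0.2408], 'tool_rot': [-151.9606, -59.4548, -74.6068]}
axes x,y,z [[0.135, -0.49, 0.861], [-0.743, -0.625, -0.239], [0.655, -0.608, -0.449]]
```

View pics/s7.png

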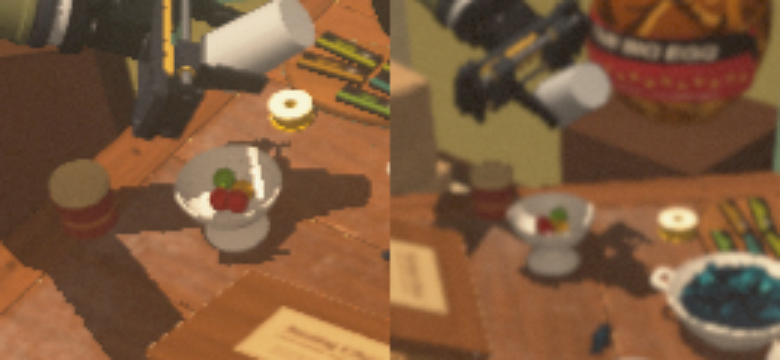

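All four balls (green, yellow and two red, near (230,190)) are in the bowl. The bowl has not moved, and the cup is held tipped well above it. Signing off.

```bash
python3 -c "
from cell import env
print(env.sign_off())"
```

```text
the job is handed in; nothing more can be done
None
```

The job is handed in at about 26 s: all four foil balls are in the bowl, and the emptied cup is held still above it, mouth about 33° below horizontal and roughly 13 cm above the rim; the bowl has not moved and nothing looked disturbed in the views I checked, though I did not re-check the price card after the lift.

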